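Close a gift tin under the lid press

ROBOT

A 6-joint arm with a two-finger parallel gripper is mounted at the origin on a cart in front of the work surface, level with it; the furniture and walls round the work are solid. World frame = base frame: x ahead of the robot, y to its left, z up, the work surface at z = 0. Lengths are in mm, angles in rad, forces in N, time in s.
With the tool pointing down it reaches from about 350 to 725 mm from the base axis. Payload 6 kg.
Tool frame: the origin (TCP) lies at the very end of the fingers, on their centre line; the grasp point (between the pads) lies 19 mm behind it; z points along the fingers, y is the line along which they close (so a half turn about z gives the same grasp; the last joint's range is limited). The gripper opens to 85 mm and grips with 20 to 120 N. Pads are 22 mm wide; open, the fingers measure 114 mm over their backs; the gripper's body (76 mm by 85 mm) begins 54 mm behind the grasp point. The pads swing forward as they close: fully open they stand 13 mm farther back than shut.
Start: joints at [-0.93, 0.04, 0.085, 0, -1.615, -0.334], TCP at [181.215, -571.957, 231.261] pointing down, gripper open.
Joint ranges: [-2.56, 2.56], [-1.29, 2.01], [-1.08, 1.49], [-3.29, 1.98], [-2.81, -0.18], [-2.99, 2.99]. Speed limits (rad/s): [2.57, 2.57, 3.01, 3.14, 3.14, 3.14].

INTERFACE

Orientations are given as a unit quaternion [w, x, y, z].
In Python, from rig import ctrl gives the robot as it stands. The module is installed in compiled form; this text tells all that it offers.
- The arm moves only by the tool send_rows, never from a script. Its argument "motion" is a list of rows, each a list of 7 numbers: the finger opening in cm, from 0 to 8.54, then the shift along the tool's x, y, z in cm, then the turn, a rotation vector about the tool's x, y, z in degrees. A call has 1 to 20 rows; each row is the pose to reach, as a shift and turn from the pose commanded when the call began, along the tool's axes at that moment; what a row does not reach only later rows make up. A row lasts 1/12 s, in which the tool goes at most 41.7 mm and 7.16 degrees, less where a joint would pass 70% of its speed; a pose out of reach is approached as far as the arm can. A call with a gripper value outside its range is refused whole. The fingers move at their own pace and stop on an object; "force" is the grip in N (left out, the last holds). Time passes only in rows, so rows that repeat a pose let the fingers close. It gives the time, the measured TCP pose, the force, the opening and the grip force at its end, in the units of the state.
- ctrl.read_state(): the state, without advancing time (a new reading comes with each control period).
- ctrl.get_image(name): name is "scene" or "top" or "wrist"; returns a dict with "img" (400x640x3 uint8, blue, green, red), "fx", "fy", "cx", "cy" (pixels), "k1" (the pictures are not rectified: a ray, as slopes to the right and down, at radius r is drawn at 1 + k1 r^2 times it, then the intrinsics apply), "xyz" and "attitude" of the camera in the world. Camera axes: x right, y down, z forward; pixel columns grow to the right and rows downward; lengths in mm; the calibration is good to about 2 mm. A picture is of the moment at which its call begins. There is no depth.
- ctrl.close_job(): hands the job in; it is judged then, once.
The state is a dict: "clock": time; "joint_pos": joint angles; "qvel": joint speeds; "tau": joint torques, N m; "ee_pos": TCP position; "eef_rot": TCP orientation; "ft_force": force on the tool from outside, world axes, zero at the start; "wrist_torque": the same for the moment, N m; "finger_gap": finger opening in mm; "gripper_force": force on a finger pad.
Only numpy, scipy, OpenCV 4.12 (cv2) and the standard library are available. Lean on these libraries where they do the work, as an engineer would, in place of code of your own. Each camera call takes 0.05 s, during which the arm holds its last target. There are 200 camera calls.

TASK

Slide the gift tin along the counter into the mouth of the lid press, square between the rails and right up to the back stop, without bumping the raised press head. Then pull the press lever down until the tin's lid is fully home, and ease the lever back up to its rest slowly instead of letting it fly back. Leave the tin under the head and do not disturb the honey jars and price card beside the press.

Things in the scene. Friction and masses are not known exactly. Their poses are not given: they have to be found in the camera images.
- gift_tin: Low rectangular bare-metal tin, rounded corners, 160 mm (its x) by 108 mm (its y), about 0.5 kg, too wide to grasp: it is pushed, on its upright sides. Origin at the centre of its underside; its +x end goes into the press first. Its lid stands proud at the start (top 47 mm high; 40 mm once closed). Its sides are upright and flush to within 2 mm over their whole height
- gift_tin_lid (a joint): How far the stiff press-on lid has gone down on the tin, in m: 0 proud, 0.007 fully home. It is so tight that about 32 N are needed and it stays where it is left
- lid_press: Grey cast-iron bench press bolted to the counter, 280 mm long, 220 mm high. Origin on the counter in the middle of the throat, where the tin's centre belongs; -x points out of the mouth, y across (lever on the +y side). Behind the throat stands the base, whose face at x = +80 mm is the back stop, and a column
- tin_seat (a point): Point on the counter where the centre of the tin's underside belongs (the press's origin). The tin slides on the counter itself, between two rails 16 mm high whose inner faces are at the press's y = -57 and +57 mm, from x = -60 mm back to the stop
- press_ram: Square steel ram with a round platen 80 mm in diameter below the head. Raised, the platen's rubber underside is 55 mm above the counter, 8 mm above the proud lid. It is geared to the lever: 15 mm down per rad of lever
- press_lever (a joint): Press lever angle in rad: 0 at rest, held up by its spring with the arm 100 degrees above the press's -x direction (just past upright); grows as the handle is pulled forward (to -x) and down, to at most 1.25. The platen meets the lid at about 0.53, the lid is home at about 1.0. The handle needs about 3 N at first, 7 to 10 N while the lid goes down; let go, the lever flies back
- lever_grip (a point): Middle of the lever's black round handle, a bar 23 mm thick and 84 mm long that lies level along the press's y. It moves on an arc of 130 mm radius about lever_hinge in the press's x-z plane; the bar may turn between the fingers
- lever_hinge (a point): Point on the lever's fixed pivot axis (press's y direction), level with the middle of the handle, 150 mm above the counter
- honey_jar_a: Bystander: honey jar, 53 mm wide, 74 mm high, origin at the centre of its foot
- honey_jar_b: Bystander: honey jar, 51 mm wide, 74 mm high, origin at the centre of its foot
- honey_card: Bystander: price card in a wood block, 20 x 68 x 60 mm, origin at the centre of its foot
- mouth (a point): Point on the counter in the middle of the press's mouth (x = -106 mm of the press): from x = -60 mm to here the rails flare outwards to about 160 mm apart
- head_front (a point): Lower front edge of the press head that overhangs the throat: the head runs from here (x = -32 mm of the press, 115 mm up) to x = +160 mm, y = -28 to +28 mm, top 186 mm up; the ram sticks out above it to 219 mm

How it is judged:
By the outcome, as a careful person would: the job done as asked, in the order asked, and still so for the second after the job is handed in, with the robot touching nothing.
It also fails if it takes over 66 s, if anything falls off the work surface, if the arm or the gripper's body presses on something with over 40 N, if the wrist force passes 120 N, or if a joint passes its speed limit or range.

## Working session

There is one attempt and no reset: what is moved stays moved. The work goes in short steps, Python scripts to look and compute and a tool call to move; the robot and the scene stay as the last step left them, time stands still between calls to the robot, and variables do not carry over. Pictures are saved under pics/ and viewed, at most 10 in all, crops included, and the job is handed in when it is done.

Besides the shell and the picture viewer there is one more tool, called after "Call:" in YAML: its name, and indented under it one key for each argument. send_rows: Moves the arm, as the interface text tells. Its arguments: {"type":"object","properties":{"motion":{"type":"array"},"force":{"type":"number"}},"required":["motion"]}

```bash
mkdir -p pics; cat > h.py <<'E'
import numpy as np, cv2
from scipy.spatial.transform import Rotation as R
from rig import ctrl
def snap(n,save=None):
    d=ctrl.get_image(n)
    if save: cv2.imwrite('pics/'+save+'.png',d['img'])
    return d
def rot(d):
    q=np.array(d['attitude'],float)
    return q.reshape(3,3) if q.size==9 else R.from_quat(q[[1,2,3,0]]).as_matrix()
def ray(d,u,v):
    K=np.array([[d['fx'],0,d['cx']],[0,d['fy'],d['cy']],[0,0,1.]])
    p=cv2.undistortPoints(np.array([[[u,v]]],float),K,np.array([d['k1'],0,0,0.]))[0,0]
    return np.array(d['xyz'],float),rot(d)@np.array([p[0],p[1],1])
def onz(d,u,v,z):
    o,r=ray(d,u,v); return o+r*(z-o[2])/r[2]
def proj(d,P):
    p=rot(d).T@(np.array(P,float)-np.array(d['xyz']));x,y=p[0]/p[2],p[1]/p[2]
    s=1+d['k1']*(x*x+y*y);return d['fx']*x*s+d['cx'],d['fy']*y*s+d['cy']
E
python3 - <<'E'
from h import *
for n in('scene','top'):
    d=snap(n,n+'0'); print(n,{k:d[k] for k in d if k!='img'}); 
s=ctrl.read_state();print(s)
E
```

```text
scene {'fx': 438.10249258252503, 'fy': 438.10249258252503, 'cx': 324.6398452985052, 'cy': 209.0578593980436, 'k1': -0.0301142333647168, 'xyz': array([1408.05408473, -474.86800787,  765.22029418]), 'attitude': array([-0.41642139,  0.74203047,  0.46303535, -0.24815777])}
top {'fx': 446.7669577141465, 'fy': 446.7669577141465, 'cx': 313.4932138793229, 'cy': 208.7234005134098, 'k1': -0.0467249138456699, 'xyz': array([ 296.72112737, -119.45118347, 1000.36842777]), 'attitude': array([-0.1374077 ,  0.749037  , -0.63731778,  0.11785051])}
{'clock': 0.1, 'joint_pos': array([-9.30295950e-01,  4.07380555e-02,  8.38998230e-02, -3.84681232e-04,
       -1.61548293e+00, -3.33676013e-01]), 'qvel': array([-5.13345268e-04, -7.06067632e-05,  2.41813063e-03,  6.61181570e-04,
        2.55280562e-03, -9.54170066e-04]), 'tau': array([-4.38094576e-03, -3.69344437e+01,  3.48282015e+01,  6.95162147e+00,
       -4.47657410e-03,  6.54319223e-06]), 'ee_pos': array([ 181.18051277, -571.68432068,  230.38513022]), 'eef_rot': array([-1.87045574e-04, -1.52819422e-01,  9.88253817e-01,  7.63686735e-04]), 'ft_force': array([ 0.22087245, -0.2530237 , -0.36551546]), 'wrist_torque': array([-0.01394271,  0.01998563,  0.01882042]), 'gripper_force': 0.0, 'finger_gap': 85.5746750138617}
```

View pics/top0.png

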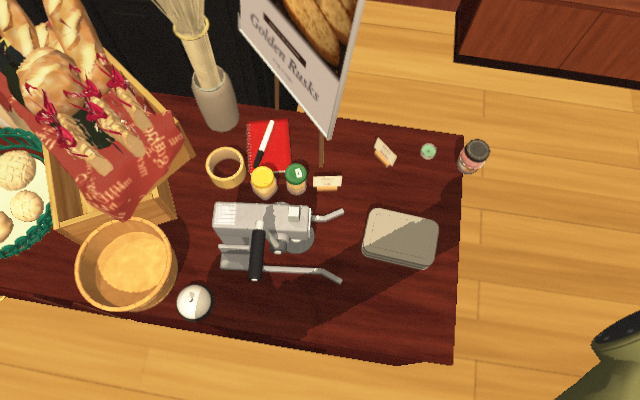

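View pics/scene0.png

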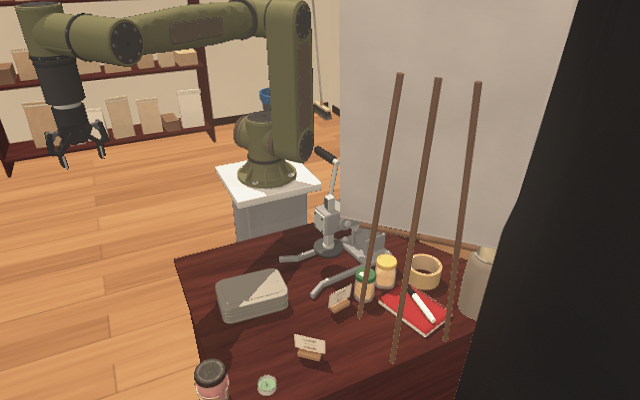

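The top view shows the press at about (265,240) with its mouth facing right (world -y). The tin is at (400,238), and the jars (263,182) and (296,178) and the card (327,183) stand on the far side. In the scene view the easel legs stand beyond them. Next I'll zoom in on the top view and measure.

```bash
python3 - <<'E'
from h import *
d=snap('top');im=d['img']
c=im[160:310,200:460];cv2.imwrite('pics/c1.png',cv2.resize(c,None,fx=3,fy=3,interpolation=cv2.INTER_CUBIC))
for n,u,v,z in [('tin centre',402,235,47),('railend near',340,281,16),('railend far',342,212,16),('back of press',222,237,16),('jarY',263,176,74),('jarG',296,173,74),('card',327,182,30),('edge r',463,135,0),('edge r2',453,363,0),('base edge',300,336,0),('handle end',256,278,280),('handle',258,255,280)]:
    print(n,onz(d,u,v,z).round(0))
E
```

```text
tin centre [ 625. -268.   47.]
railend near [ 507. -147.   16.]
railend far [ 670. -128.   16.]
back of press [564. 136.  16.]
jarY [706.  62.  74.]
jarG [725. -11.  74.]
card [734. -83.  30.]
edge r [ 936. -408.    0.]
edge r2 [ 373. -411.    0.]
base edge [377. -78.   0.]
handle end [433.  -3. 280.]
handle [472.   1. 280.]
```

View pics/c1.png

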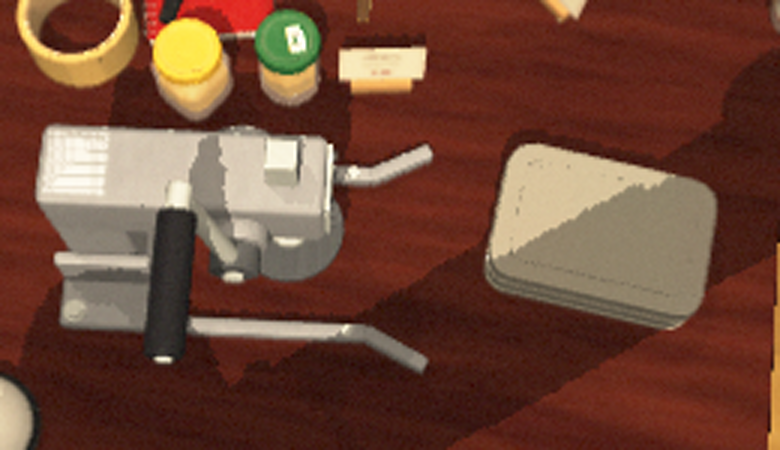

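```bash
python3 - <<'E'
from h import *
d=snap('top')
f=lambda u,v,z:onz(d,200+(u-1)/3,160+(v-1)/3,z)[:2]
print('head186');H=[f(*p,186) for p in((333,137),(327,208),(38,203),(47,126))]
for h in H:print(h.round(1))
fm=(H[0]+H[1])/2;bm=(H[2]+H[3])/2
ax=bm-fm;print('L',np.hypot(*ax),'W',np.hypot(*(H[0]-H[1])),np.hypot(*(H[3]-H[2])),'axis deg',np.degrees(np.arctan2(ax[1],ax[0])))
ax/=np.hypot(*ax);print('origin from head',fm+32*ax)
print('near rail inner/outer kink,back; far kink')
for p in((362,326),(195,318),(425,360),(420,371),(365,170),(430,147),(433,158),(62,326)):print(p,f(*p,16).round(1))
def inter(a,b,c,e):
    a,b,c,e=map(np.array,(a,b,c,e));t=np.linalg.solve(np.array([b-a,c-e]).T,c-a);return a+t[0]*(b-a)
T,B,Lf,Rt=[[f(*p,47) for p in q] for q in(((540,146),(695,180)),((500,268),(670,316)),((508,165),(488,250)),((717,205),(703,295)))]
C=[inter(*T,*Lf),inter(*T,*Rt),inter(*B,*Rt),inter(*B,*Lf)]
for c in C:print(c.round(1))
C=np.array(C);print('ctr',C.mean(0),[np.hypot(*(C[i]-C[i-1])) for i in range(4)])
a=(C[0]+C[3]-C[1]-C[2]);print('tin axis',np.degrees(np.arctan2(a[1],a[0])))
for n,p,z in(('h end1',(178,190),280),('h end2',(163,358),280)):print(n,f(*p,z).round(1))
E
```

```text
head186
[609.3 -64.4]
[560.7 -68.5]
[534.2 115. ]
[586.9 121.9]
L 186.52079973820932 W 48.85187793849264 53.196689226064045 axis deg 97.53427243288357
origin from head [580.80037665 -34.70838908]
near rail inner/outer kink,back; far kink
(362, 326) [528.3 -98.9]
(195, 318) [514.2  25.7]
(425, 360) [ 510.3 -149.1]
(420, 371) [ 501.5 -146.5]
(365, 170) [651.3 -82. ]
(430, 147) [ 678.5 -129.5]
(433, 158) [ 669.7 -133.1]
(62, 326) [492. 123.]
[ 682.2 -191.7]
[ 670.8 -350.2]
[ 561.2 -341.2]
[ 581.7 -181.7]
ctr [ 623.9890571  -266.18514015] [np.float64(100.99888884366288), np.float64(158.93047947499002), np.float64(109.97733703737072), np.float64(160.79704106278194)]
tin axis 84.28061693821633
h end1 [527.2  11. ]
h end2 [ 4.312e+02 -4.000e-01]
```

```bash
cat >> h.py <<'E'
O=np.array([581,-33.]);TH=np.radians(97.3)
def P(x,y=0):  # press -> world xy
    c,s=np.cos(TH),np.sin(TH);return O+[c*x-s*y,s*x+c*y]
def go(xyz,ty):
    """shift (cm) and tool-z turn (deg) to a tool-down pose with tool y at world angle ty deg"""
    s=ctrl.read_state();q=s['eef_rot'];M=R.from_quat(q[[1,2,3,0]])
    dp=M.inv().apply(np.array(xyz)-s['ee_pos'])/10
    t=np.radians(ty);Y=np.array([np.cos(t),np.sin(t),0]);Z=np.array([0,0,-1.]);X=np.cross(Y,Z)
    rv=(M.inv()*R.from_matrix(np.array([X,Y,Z]).T)).as_rotvec(degrees=True)
    print('at',s['ee_pos'].round(1),'F',s['ft_force'].round(1),'t',round(s['clock'],2),'shift',dp.round(2),'turn',rv.round(1))
E
python3 - <<'E'
from h import *
go((612,-368,110),180)
go((612,-368,14),180)
E
```

```text
at [ 181.2 -571.8  230.7] F [ 0.1 -0.1 -0.3] t 0.2 shift [-47.23   6.4   12.07] turn [  0.1   0.  -72.4]
at [ 181.2 -571.8  230.7] F [ 0.1 -0.1 -0.3] t 0.2 shift [-47.23   6.39  21.67] turn [  0.1   0.  -72.4]
```

Call:
send_rows:
  motion:
    - [6,-4,0.5,1,0,0,-6]
    - [6,-8,1.1,2,0,0,-12]
    - [6,-12,1.6,3,0,0,-18]
    - [6,-16,2.2,4,0,0,-24]
    - [6,-20,2.7,5,0,0,-30]
    - [6,-24,3.2,6,0,0,-36]
    - [6,-28,3.8,7,0,0,-42]
    - [6,-32,4.3,8,0,0,-48]
    - [6,-36,4.9,9,0,0,-54]
    - [6,-40,5.4,10,0,0,-60]
    - [6,-44,6,11,0,0,-66]
    - [6,-47.2,6.4,12,0,0,-72.4]
    - [6,-47.2,6.4,12,0,0,-72.4]
    - [6,-47.2,6.4,12,0,0,-72.4]
    - [6,-47.2,6.4,12,0,0,-72.4]
    - [6,-47.2,6.4,12,0,0,-72.4]

```text
clock: 1.53
ee_pos: [611.4, -369.1, 112.0]
eef_rot: [0.0, -0.706, 0.708, -0.0]
ft_force: [-0.7, -0.0, 0.8]
finger_gap: 60.0
gripper_force: 0.0
```

```bash
python3 - <<'E'
from h import *
go((612,-368,14),180)
d=snap('wrist');t=snap('top');print(d['xyz'])
cv2.imwrite('pics/w1.png',np.vstack([d['img'][:, :],cv2.resize(t['img'][180:300,290:482],(640,400))])[:, :] if 0 else np.hstack([cv2.resize(d['img'],(400,250)),cv2.resize(t['img'][180:300,290:482],(400,250))]))
E
```

```text
at [ 611.4 -369.1  112. ] F [-0.7 -0.   0.8] t 1.53 shift [-0.12 -0.06  9.8 ] turn [-0.  -0.  -0.1]
[ 611.86995984 -439.3711193   254.23313745]
```

View pics/w1.png

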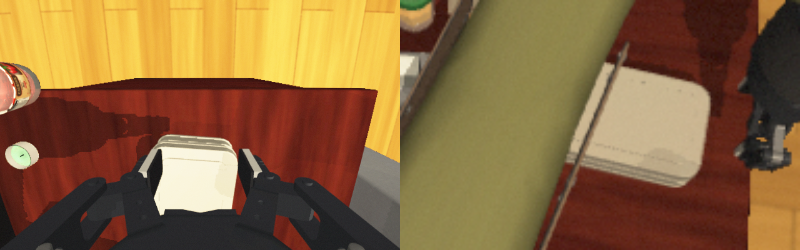

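The wrist view on the left shows the tin's back end at about (265-368,219-224) at full scale, between the fingers. I'll cast those points to check the clearance.

```bash
python3 - <<'E'
from h import *
d=snap('wrist','w2')
for u,v,z in((264,219,40),(368,224,40),(318,220,40),(258,240,40),(378,245,40),(318,141,0),(320,200,0)):print(u,v,onz(d,u,v,z).round(1))
for p in((671,-350,47),(561,-341,47),(611,-411,0)):print(p,np.round(proj(d,p)))
c=d['img'][170:400,200:440];cv2.imwrite('pics/w2c.png',cv2.resize(c,None,fx=2.5,fy=2.5))
E
```

```text
264 219 [ 653.9 -361.1   40. ]
368 224 [ 576.3 -357.    40. ]
318 220 [ 613.6 -360.2   40. ]
258 240 [ 659.3 -344.1   40. ]
378 245 [ 567.9 -339.8   40. ]
318 141 [ 613.7 -414.5    0. ]
320 200 [ 612.2 -363.9    0. ]
(671, -350, 47) [240. 237.]
(561, -341, 47) [389. 248.]
(611, -411, 0) [321. 145.]
```

View pics/w2c.png

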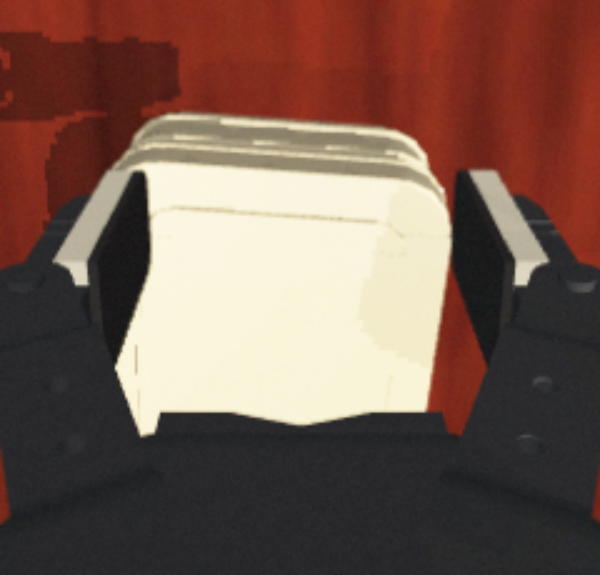

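Call:
send_rows:
  motion:
    - [6,0.2,0,2.5,0,0,0]
    - [6,0.2,0,5,0,0,0]
    - [6,0.2,0,7,0,0,0]
    - [6,0.2,0,8.5,0,0,0]
    - [6,0.2,0,9.5,0,0,0]
    - [6,0.2,0,9.8,0,0,0]
    - [6,0.2,0,9.8,0,0,0]

```text
clock: 2.27
ee_pos: [611.4, -370.7, 13.1]
eef_rot: [-0.0, -0.707, 0.707, 0.0]
ft_force: [0.4, -0.9, 0.1]
finger_gap: 59.8
gripper_force: 0.0
```

Call:
send_rows:
  motion:
    - [6,0,0,0,0,0,-4]
    - [6,0,0,0,0,0,-8]
    - [6,0,0,0,0,0,-12]
    - [6,-0.2,0,0,0,0,-14]
    - [6,-0.6,0.1,0,0,0,-14]
    - [6,-1.0,0.2,0,0,0,-14]
    - [6,-1.4,0.3,0,0,0,-14]
    - [6,-1.8,0.4,0,0,0,-14]
    - [6,-2.2,0.5,0,0,0,-14]
    - [6,-2.6,0.6,0,0,0,-14]
    - [6,-3.0,0.7,0,0,0,-14]
    - [6,-3.4,0.8,0,0,0,-14]
    - [6,-3.4,0.8,0,0,0,-14]

```text
clock: 3.35
ee_pos: [604.5, -336.4, 15.0]
eef_rot: [-0.0, 0.788, -0.616, 0.001]
ft_force: [0.7, -2.9, 3.6]
finger_gap: 60.1
gripper_force: 1.5
```

```bash
python3 - <<'E'
from h import *
d=snap('wrist');t=snap('top','t2');s=snap('scene')
go((612,-368,14),194)
cv2.imwrite('pics/v3.png',np.hstack([cv2.resize(d['img'][150:400,160:480],(400,312)),cv2.resize(s['img'][210:366,160:360],(400,312))]))
E
```

```text
at [ 604.  -336.4   13.7] F [ 1.4 -3.   1.1] t 3.5 shift [ 3.26 -0.02 -0.03] turn [-0. -0. -0.]
```

View pics/v3.png

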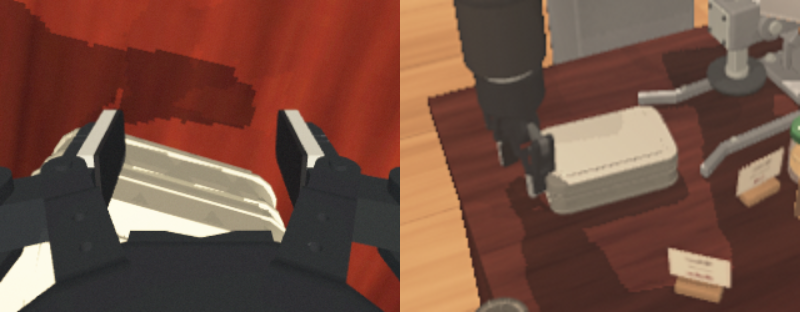

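```bash
python3 - <<'E'
from h import *
d=snap('wrist');s=snap('scene','s3')
for x,y,z in((135,135,0),(250,172,0),(275,195,0),(130,168,40),(270,215,40)):print('w',x,y,z,onz(d,160+x*.8,150+y*.8,z).round(1))
# scene lid corners z=47 (crop coordinates /2)
f=lambda x,y:onz(s,160+x/2,210+y/2,47)[:2].round(1)
for n,p in(('nl',(550,192)),('far-left',(540,130)),('far right',(655,108)),('near right',(676,150))):print(n,f(p[0]-400,p[1]))
E
```

```text
w 135 135 0 [ 630.4 -319.5    0. ]
w 250 172 0 [ 575.  -313.7    0. ]
w 275 195 0 [ 560.  -304.5    0. ]
w 130 168 40 [ 627.3 -328.6   40. ]
w 270 215 40 [ 575.  -321.8   40. ]
nl [ 672.4 -320.6]
far-left [ 563.1 -300.3]
far right [ 584.3 -154.9]
near right [ 669.1 -162.6]
```

View pics/t2.png

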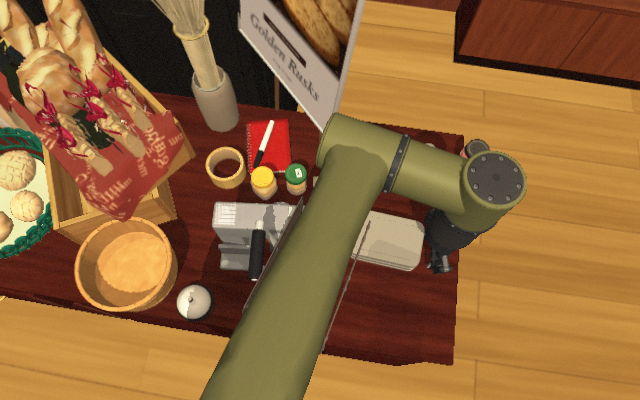

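```bash
python3 - <<'E'
from h import *
t=snap('top');s=snap('scene','s4')
for p in((362,318),(393,362),(446,342)):print('foot',onz(s,*p,0).round())
for p in((330,137),(241,18),(361,0)):
    for z in(100,300,400,500,600):
        q=onz(t,*p,z);print(p,z,q.round(),np.round(proj(s,q)))
for z in(300,400,500):print('elbow',z,onz(t,330,135,z).round(),onz(t,350,115,z).round(),'wrist',onz(t,495,180,z).round())
E
```

```text
foot [792. -52.   0.]
foot [930. -58.   0.]
foot [937.  80.   0.]
(330, 137) 100 [816. -75. 100.] [362. 296.]
(330, 137) 300 [701. -85. 300.] [336. 194.]
(330, 137) 400 [643. -90. 400.] [322. 140.]
(330, 137) 500 [585. -95. 500.] [309.  86.]
(330, 137) 600 [ 528. -100.  600.] [295.  31.]
(241, 18) 100 [1130.  206.  100.] [572. 354.]
(241, 18) 300 [945. 133. 300.] [497. 228.]
(241, 18) 400 [853.  97. 400.] [459. 164.]
(241, 18) 500 [760.  61. 500.] [421. 101.]
(241, 18) 600 [667.  25. 600.] [383.  39.]
(361, 0) 100 [1242.  -96.  100.] [499. 484.]
(361, 0) 300 [1032. -101.  300.] [427. 293.]
(361, 0) 400 [ 927. -104.  400.] [394. 206.]
(361, 0) 500 [ 822. -106.  500.] [362. 125.]
(361, 0) 600 [ 717. -109.  600.] [333.  50.]
elbow 300 [705. -84. 300.] [ 752. -114.  300.] wrist [ 663. -380.  300.]
elbow 400 [646. -89. 400.] [ 687. -115.  400.] wrist [ 611. -343.  400.]
elbow 500 [588. -94. 500.] [ 622. -116.  500.] wrist [ 559. -306.  500.]
```

View pics/s4.png

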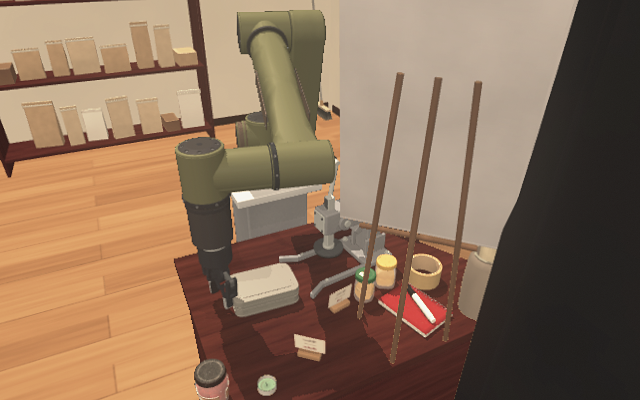

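The tin slid about 30 mm without turning: yaw is still about 84° and its centre is near (621,-235). The scene view also shows the sign board's lower corner near (735,-82,245), so reaching round the far side is unsafe. I'll turn the tin by pushing back on the robot-side half of its nose instead.

```bash
python3 - <<'E'
from h import *
go((607,-346,14),194);go((607,-346,130),194);go((602,-130,130),194);go((602,-130,12),194);go((592,-170,12),194)
E
```

```text
at [ 603.7 -336.3   13. ] F [ 0.6 -2.9  2. ] t 3.7 shift [ 1.02 -0.09 -0.11] turn [ 0.  0. -0.]
at [ 603.7 -336.3   13. ] F [ 0.6 -2.9  2. ] t 3.7 shift [  1.01  -0.08 -11.71] turn [ 0.  0. -0.]
at [ 603.7 -336.3   13. ] F [ 0.6 -2.9  2. ] t 3.7 shift [-20.07  -4.81 -11.7 ] turn [ 0.  0. -0.]
at [ 603.7 -336.3   13. ] F [ 0.6 -2.9  2. ] t 3.7 shift [-20.06  -4.82   0.1 ] turn [ 0.  0. -0.]
at [ 603.7 -336.3   13. ] F [ 0.6 -2.9  2. ] t 3.7 shift [-16.42  -2.88   0.1 ] turn [ 0.  0. -0.]
```

Call:
send_rows:
  motion:
    - [6,0.5,0,0,0,0,0]
    - [6,0.5,0,-2,0,0,0]
    - [6,0.5,0,-5,0,0,0]
    - [3,0.2,-0.2,-8.5,0,0,0]
    - [0,-1,-0.5,-11.7,0,0,0]
    - [0,-4,-1.2,-11.7,0,0,0]
    - [0,-8,-2,-11.7,0,0,0]
    - [0,-12,-3,-11.7,0,0,0]
    - [0,-16,-4,-11.7,0,0,0]
    - [0,-19,-4.6,-11.7,0,0,0]
    - [0,-20.1,-4.8,-11.7,0,0,0]
    - [0,-20.1,-4.8,-11.7,0,0,0]
    - [0,-20.1,-4.8,-11.7,0,0,0]

```text
clock: 4.78
ee_pos: [601.7, -129.2, 129.7]
eef_rot: [0.0, 0.788, -0.615, -0.001]
ft_force: [-0.2, -0.4, 0.4]
finger_gap: 0.1
gripper_force: 0.0
```

```bash
python3 - <<'E'
from h import *
go((602,-130,12),194)
d=snap('wrist')
for p in((629,-155,47),(593,-151,47),(575.5,-149.5,47),(629,-155,0)):print(p,np.round(proj(d,p)))
cv2.imwrite('pics/w5.png',d['img'])
E
```

```text
at [ 601.7 -129.2  129.7] F [-0.2 -0.4  0.4] t 4.78 shift [ 0.09 -0.02 11.77] turn [0.1 0.  0.1]
(629, -155, 47) [293. 164.]
(593, -151, 47) [339. 180.]
(575.5, -149.5, 47) [361. 188.]
(629, -155, 0) [298. 154.]
```

View pics/w5.png

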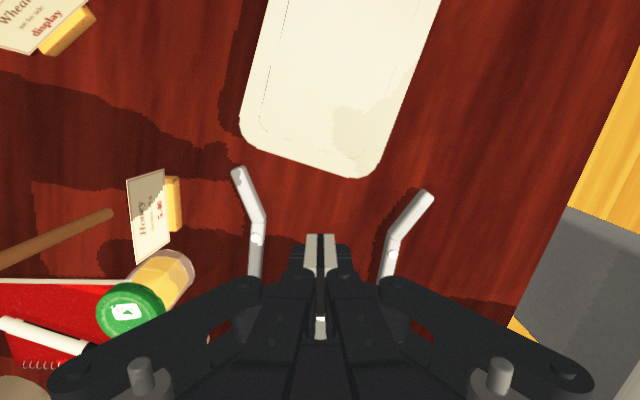

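The wrist view shows the tin's nose edge running from (245,140) to (362,178) and its sides at (268,0)-(240,120) and (440,0)-(378,165). The rail tips are at (238,170) and (430,195), with kinks at (258,228) and (393,245).

```bash
cat >> h.py <<'E'
def pr(p): # world->press frame
    c,s=np.cos(TH),np.sin(TH);q=np.array(p[:2])-O;return np.array([c*q[0]+s*q[1],-s*q[0]+c*q[1]])
def tinmask(d,seed):
    hsv=cv2.cvtColor(d['img'],cv2.COLOR_BGR2HSV)
    m=((hsv[...,1]<75)&(hsv[...,2]>110)).astype(np.uint8)
    m=cv2.morphologyEx(m,cv2.MORPH_OPEN,np.ones((3,3)))
    n,l=cv2.connectedComponents(m);return (l==l[seed[1],seed[0]]).astype(np.uint8)
def edgefit(d,pts,z):
    w=np.array([onz(d,u,v,z)[:2] for u,v in pts]);vx,vy,x,y=cv2.fitLine(w.astype(np.float32),cv2.DIST_HUBER,0,.01,.01).ravel()
    return np.array([x,y]),np.degrees(np.arctan2(vy,vx))
E
python3 - <<'E'
from h import *
d=snap('wrist')
for n,p,z in(('tipF',(238,170),16),('tipN',(430,195),16),('kinkF',(258,228),16),('kinkN',(393,245),16)):
    w=onz(d,*p,z);print(n,w.round(1),'press',pr(w).round(1))
m=tinmask(d,(330,80));print(m.sum(),cv2.boundingRect(m))
nose=[(u,np.nonzero(m[:,u])[0].max()) for u in range(262,350,8)]
L=[(np.nonzero(m[v])[0].min(),v) for v in range(10,110,10)];Rr=[(np.nonzero(m[v])[0].max(),v) for v in range(10,150,10)]
print(nose[::4],L[::4],Rr[::4])
for n,q in(('nose',nose),('far',L),('near',Rr)):print(n,edgefit(d,q,46))
E
```

```text
tipF [ 674.7 -133.4   16. ] press [-111.5  -80.2]
tipN [ 508.7 -151.9   16. ] press [-108.7   86.8]
kinkF [648.3 -85.6  16. ] press [-60.7 -60. ]
kinkN [525.7 -98.8  16. ] press [-58.3  63.2]
26292 (239, 0, 201, 179)
[(262, np.int64(151)), (294, np.int64(161)), (326, np.int64(171))] [(np.int64(266), 10), (np.int64(256), 50), (np.int64(246), 90)] [(np.int64(436), 10), (np.int64(421), 50), (np.int64(406), 90), (np.int64(390), 130)]
nose (array([ 620.0855 , -157.15024], dtype=float32), np.float32(-3.9474516))
far (array([ 671.2034 , -222.06769], dtype=float32), np.float32(86.050606))
near (array([ 563.2174 , -234.14185], dtype=float32), np.float32(85.726036))
```

Call:
send_rows:
  motion:
    - [0,0,0.2,3,0,0,0]
    - [0,0,0.3,6,0,0,0]
    - [0,0,0.3,9,0,0,0]
    - [0,0,0.3,11,0,0,0]
    - [0,0,0.3,11.7,0,0,0]
    - [0,0.5,0.4,11.7,0,0,0]
    - [0,1,0.5,11.7,0,0,0]
    - [0,1.35,0.75,11.7,0,0,0]
    - [0,1.7,1.0,11.7,0,0,0]
    - [0,2.05,1.25,11.7,0,0,0]
    - [0,2.4,1.5,11.7,0,0,0]
    - [0,2.75,1.75,11.7,0,0,0]
    - [0,3.1,2,11.7,0,0,0]
    - [0,3.1,2,11.7,0,0,0]

```text
clock: 6.05
ee_pos: [590.4, -165.2, 14.6]
eef_rot: [-0.001, 0.788, -0.616, 0.001]
ft_force: [-0.3, 3.0, 2.2]
finger_gap: -0.3
gripper_force: 1.0
```

```bash
sed -i 's/O=np.array(\[581,-33.\]);TH=np.radians(97.3)/O=np.array([580,-33.]);TH=np.radians(96.5)/' h.py
cat >> h.py <<'E'
def tinpose(seed,noseU,sideV,d=None):
    d=d or snap('wrist');m=tinmask(d,seed)
    nose=[(u,np.nonzero(m[:,u])[0].max()) for u in range(*noseU,6)]
    L=[(np.nonzero(m[v])[0].min(),v) for v in range(*sideV,6)];Rr=[(np.nonzero(m[v])[0].max(),v) for v in range(*sideV,6)]
    print('box',cv2.boundingRect(m))
    for n,q in(('nose',nose),('far',L),('near',Rr)):
        c,a=edgefit(d,q,46);print(n,c.round(1),'ang',round(float(a),1),'press',pr(c).round(1),q[0],q[-1])
E
python3 - <<'E'
from h import *
go((602,-130,12),194)
d=snap('wrist');m=tinmask(d,(330,60));print(cv2.boundingRect(m))
for v in range(10,200,20):
    q=np.nonzero(m[v])[0];print(v,q.min() if len(q) else'',q.max() if len(q) else '')
E
```

```text
at [ 590.4 -165.2   14.6] F [-0.3  3.   2.2] t 6.05 shift [-3.13 -1.97  0.27] turn [-0.1 -0.  -0. ]
(140, 0, 342, 272)
10 147 478
30 146 473
50 145 467
70 144 462
90 143 456
110 142 450
130 142 444
150 141 439
170 141 433
190 144 427
```

```bash
python3 - <<'E'
from h import *
d=snap('wrist');tinpose((330,60),(165,260),(20,160),d)
m=tinmask(d,(330,60));print([(u,np.nonzero(m[:,u])[0].max()) for u in range(150,440,15)])
E
```

```text
box (140, 0, 342, 272)
nose [ 636.3 -176.7] ang 1.3 press [-149.2  -39.7] (165, np.int64(223)) (255, np.int64(245))
far [ 669.1 -225. ] ang -86.8 press [-200.9  -66.8] (np.int64(145), 20) (np.int64(140), 158)
near [ 563.9 -251. ] ang -87.0 press [-214.8   40.7] (np.int64(476), 20) (np.int64(436), 158)
[(150, np.int64(208)), (165, np.int64(223)), (180, np.int64(229)), (195, np.int64(234)), (210, np.int64(237)), (225, np.int64(240)), (240, np.int64(242)), (255, np.int64(245)), (270, np.int64(248)), (285, np.int64(250)), (300, np.int64(253)), (315, np.int64(271)), (330, np.int64(269)), (345, np.int64(260)), (360, np.int64(262)), (375, np.int64(261)), (390, np.int64(256)), (405, np.int64(244)), (420, np.int64(214)), (435, np.int64(164))]
```

Call:
send_rows:
  motion:
    - [0,0.4,0.15,0,0,0,0]
    - [0,0.8,0.35,0,0,0,0]
    - [0,1.2,0.5,0,0,0,0]
    - [0,1.6,0.7,0,0,0,0]
    - [0,2,0.9,0,0,0,0]
    - [0,2.5,1.1,0,0,0,0]
    - [0,2.5,1.1,0,0,0,0]

```text
clock: 6.73
ee_pos: [585.3, -192.0, 13.6]
eef_rot: [0.0, 0.788, -0.616, 0.0]
ft_force: [-0.2, 1.0, 1.2]
finger_gap: -0.5
gripper_force: 0.5
```

```bash
python3 - <<'E'
from h import *
go((602,-130,12),194)
d=snap('wrist');tinpose((330,60),(165,280),(20,160),d)
E
```

```text
at [ 585.3 -192.    13.6] F [-0.2  1.   1.2] t 6.73 shift [-5.62 -3.12  0.16] turn [ 0. -0. -0.]
box (112, 0, 331, 272)
nose [ 627.1 -197.8] ang 10.5 press [-169.1  -28.2] (165, np.int64(245)) (279, np.int64(256))
far [ 671.3 -250.2] ang -79.5 press [-226.1  -66.1] (np.int64(113), 20) (np.int64(127), 158)
near [ 567.8 -275.6] ang -79.4 press [-239.6   39.6] (np.int64(440), 20) (np.int64(420), 158)
```

```bash
python3 - <<'E'
from h import *
go((584,-182,130),194);go((634,-379,120),194);go((634,-379,15),194)
E
```

```text
at [ 585.2 -192.    13.3] F [ 0.1 -0.6  0.2] t 6.78 shift [ -0.99  -0.12 -11.67] turn [ 0. -0. -0.]
at [ 585.2 -192.    13.3] F [ 0.1 -0.6  0.2] t 6.78 shift [ 19.33  -0.22 -10.66] turn [ 0. -0. -0.]
at [ 585.2 -192.    13.3] F [ 0.1 -0.6  0.2] t 6.78 shift [19.33 -0.22 -0.16] turn [ 0. -0. -0.]
```

Call:
send_rows:
  motion:
    - [0,-0.8,0,0,0,0,0]
    - [0,-1,0,-3.5,0,0,0]
    - [0,-1,0,-7.5,0,0,0]
    - [2,-1,0,-11.7,0,0,0]
    - [6,-1,0,-12,5,0,0]
    - [6,1,0,-12,10,0,0]
    - [6,4,0,-12,15,0,0]
    - [6,8,-0.1,-12,15,0,0]
    - [6,12,-0.1,-12,15,0,0]
    - [6,16,-0.2,-12,15,0,0]
    - [6,19,-0.2,-11,15,0,0]
    - [6,19.3,-0.2,-10.5,15,0,0]
    - [6,19.3,-0.2,-10.5,15,0,0]
    - [6,19.3,-0.2,-10.5,15,0,0]

```text
clock: 7.95
ee_pos: [633.4, -377.8, 116.9]
eef_rot: [-0.103, 0.781, -0.611, 0.079]
ft_force: [-0.5, 0.6, 0.4]
finger_gap: 59.7
gripper_force: 0.0
```

```bash
python3 - <<'E'
from h import *
s=ctrl.read_state();M=R.from_quat(s['eef_rot'][[1,2,3,0]])
print(M.as_matrix().round(3))
for t in((634,-379,60),(634,-379,15)):print(M.inv().apply(np.array(t)-s['ee_pos'])/10)
d=snap('wrist')
m=tinmask(d,(320,300));print(cv2.boundingRect(m))
# rear edge: topmost rows (z=0 foot)
q=[(u,np.nonzero(m[:,u])[0].min()) for u in range(230,420,15) if m[:,u].any()];print(q)
for u,v in q[::3]:print(onz(d,u,v,0).round(1),onz(d,u,v,46).round(1))
h=cv2.cvtColor(d['img'],cv2.COLOR_BGR2HSV)
for v in range(100,300,15):print(v,[tuple(h[v,u,1:].tolist()) for u in(250,280,320,360)])
E
```

```text
[[ 0.241 -0.938  0.249]
 [-0.97  -0.233  0.063]
 [-0.001 -0.257 -0.966]]
[0.13469871 1.434299   5.51120785]
[0.14096963 2.59065814 9.8600921 ]
(267, 209, 152, 135)
[(275, np.int64(229)), (290, np.int64(215)), (305, np.int64(209)), (320, np.int64(211)), (335, np.int64(213)), (350, np.int64(215)), (365, np.int64(217)), (380, np.int64(220)), (395, np.int64(225)), (410, np.int64(259))]
[ 697.7 -320.1    0. ] [ 682.8 -344.5   46. ]
[ 659.5 -352.4    0. ] [ 651.5 -371.    46. ]
[ 619.5 -360.2    0. ] [ 618.7 -377.4   46. ]
[ 571.3 -335.8    0. ] [ 579.3 -357.4   46. ]
100 [(180, 243), (180, 247), (192, 235), (188, 239)]
115 [(209, 67), (186, 70), (201, 61), (176, 247)]
130 [(191, 84), (200, 97), (186, 74), (187, 71)]
145 [(182, 80), (182, 94), (195, 124), (187, 71)]
160 [(184, 75), (183, 95), (187, 83), (206, 134)]
175 [(180, 71), (184, 94), (194, 84), (205, 137)]
190 [(192, 105), (199, 146), (194, 138), (205, 139)]
205 [(199, 119), (190, 90), (199, 127), (200, 135)]
220 [(193, 123), (190, 94), (62, 160), (60, 145)]
235 [(192, 117), (27, 251), (29, 250), (60, 140)]
250 [(29, 35), (30, 250), (28, 250), (29, 250)]
265 [(22, 23), (36, 246), (31, 250), (31, 249)]
280 [(20, 25), (34, 249), (29, 250), (33, 249)]
295 [(26, 29), (33, 250), (32, 249), (31, 249)]
```

Call:
send_rows:
  motion:
    - [6,0.1,0.7,2.7,0,0,0]
    - [6,0.1,1.3,5,0,0,0]
    - [6,0.1,2,7.5,0,0,0]
    - [6,0.1,2.4,9.1,0,0,0]
    - [6,0.1,2.6,9.9,0,0,0]
    - [6,0.1,2.6,9.9,0,0,0]

```text
clock: 8.5
ee_pos: [634.0, -377.5, 14.4]
eef_rot: [-0.103, 0.782, -0.61, 0.079]
ft_force: [-1.1, -0.1, -0.5]
finger_gap: 60.2
gripper_force: 0.0
```

```bash
python3 - <<'E'
from h import *
s=ctrl.read_state();M=R.from_quat(s['eef_rot'][[1,2,3,0]]);print(s['ee_pos'],s['ft_force'])
h=np.array([np.cos(np.radians(104)),np.sin(np.radians(104)),0])
print(M.inv().apply(h*60)/10)
E
```

```text
[ 634.03411598 -377.52261237   14.39772265] [-1.13051297 -0.10680141 -0.50394741]
[-5.99998797e+00 -2.82368076e-03  1.16807781e-02]
```

Call:
send_rows:
  motion:
    - [6,-0.4,0,0,0,0,0]
    - [6,-0.8,0,0,0,0,0]
    - [6,-1.2,0,0,0,0,0]
    - [6,-1.6,0,0,0,0,0]
    - [6,-2,0,0,0,0,0]
    - [6,-2.4,0,0,0,0,0]
    - [6,-2.8,0,0,0,0,0]
    - [6,-3.2,0,0,0,0,0]
    - [6,-3.6,0,0,0,0,0]
    - [6,-4,0,0,0,0,0]
    - [6,-4.5,0,0,0,0,0]
    - [6,-5,0,0,0,0,0]
    - [6,-5,0,0,0,0,0]

```text
clock: 9.58
ee_pos: [623.3, -330.9, 17.9]
eef_rot: [-0.103, 0.781, -0.61, 0.082]
ft_force: [0.9, -3.3, 2.5]
finger_gap: 59.9
gripper_force: 1.6
```

```bash
cat >> h.py <<'E'
def rear(d,seed=(320,300)):
    h=cv2.cvtColor(d['img'],cv2.COLOR_BGR2HSV);m=((h[...,1]<110)&(h[...,2]>90)).astype(np.uint8)
    n,l=cv2.connectedComponents(m);m=l==l[seed[1],seed[0]];print('box',cv2.boundingRect(m.astype(np.uint8)))
    return [(u,int(np.nonzero(m[:,u])[0].min())) for u in range(200,450,12) if m[:,u].any()]
def scenetin(s):
    h=cv2.cvtColor(s['img'],cv2.COLOR_BGR2HSV);m=((h[...,1]<80)&(h[...,2]>70)).astype(np.uint8)
    m[:255]=0;m[330:]=0;m[:,:205]=0;m[:,345:]=0
    n,l,st,c=cv2.connectedComponentsWithStats(m);return m,st
E
python3 - <<'E'
from h import *
d=snap('wrist');q=rear(d);print(q)
for u,v in q:print(onz(d,u,v,0)[:2].round(1),end=' ')
cv2.imwrite('pics/chk.png',np.hstack([cv2.resize(d['img'],(400,250)),cv2.resize(snap('scene')['img'][200:340,170:394],(400,250))]))
E
```

```text
box (246, 247, 149, 98)
[(248, 310), (260, 247), (272, 248), (284, 249), (296, 251), (308, 252), (320, 253), (332, 255), (344, 256), (356, 258), (368, 259), (380, 261), (392, 310)]
[ 662.5 -262.2] [ 662.6 -310.7] [ 655.  -312.9] [ 647.6 -315.1] [ 640.2 -316.6] [ 633.1 -318.7] [ 626.1 -320.7] [ 619.2 -322.1] [ 612.5 -324. ] [ 605.8 -325.4] [ 599.4 -327.2] [ 592.9 -328.5] [ 577.5 -301.5]
```

View pics/chk.png

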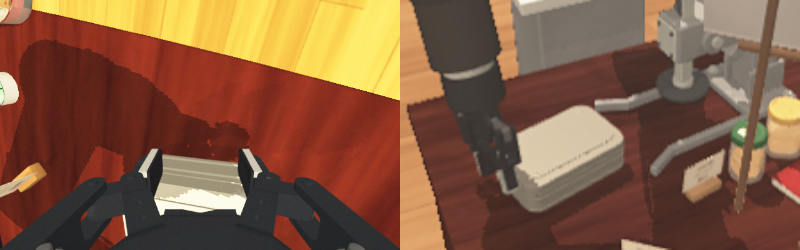

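The wrist view on the left shows the rear edge flush on both fingers, and the scene view on the right shows the tin turned towards the mouth. I'll measure its lateral offset numerically from the scene camera.

```bash
python3 - <<'E'
from h import *
s=snap('scene')
f=lambda x,y,z=47:onz(s,170+(x-400)*.56,200+y*.56,z)[:2]
for n,p in(('far1',(550,170)),('far2',(605,147)),('noseF',(623,140)),('noseN',(588,107)),('rearF',(528,183))):w=f(*p);print(n,w.round(1),pr(w).round(1))
# bottom far edge z=0: lowest light pixel per column
h=cv2.cvtColor(s['img'],cv2.COLOR_BGR2HSV)
pts=[]
for u in range(248,294,5):
    col=h[250:345,u];g=(col[:,1]<110)&(col[:,2]>60);idx=np.nonzero(g)[0]
    # longest run
    runs=np.split(idx,np.nonzero(np.diff(idx)>1)[0]+1);r=max(runs,key=len);v0,v1=250+r[0],250+r[-1];pts.append((u,v0,v1))
    print(u,v0,v1,'bottom',pr(onz(s,u,v1+.5,0)).round(1),'top',pr(onz(s,u,v0-.5,47)).round(1))
E
```

```text
far1 [ 657.2 -270.1] [-244.3  -49.9]
far2 [ 646.4 -187.8] [-161.3  -48.5]
noseF [ 643.7 -159.9] [-133.3  -48.9]
noseN [ 555.3 -177.2] [-140.5   40.9]
rearF [ 668.  -303.5] [-278.7  -56.8]
248 268 318 bottom [-271.4  -66.7] top [-213.5   50.1]
253 266 316 bottom [-258.7  -67.1] top [-199.3   50.7]
258 263 314 bottom [-245.8  -67.5] top [-183.2   54.9]
263 261 311 bottom [-231.4  -65. ] top [-168.6   55.5]
268 259 308 bottom [-216.7  -62.4] top [-153.8   56.1]
273 259 305 bottom [-201.8  -59.7] top [-142.8   49.3]
278 261 302 bottom [-186.7  -57.1] top [-135.6   35. ]
283 265 300 bottom [-173.   -57.4] top [-132.4   13.8]
288 269 297 bottom [-157.3  -54.7] top [-129.2   -6.9]
293 273 294 bottom [-141.5  -51.9] top [-126.2  -27.1]
```

```bash
cat >> h.py <<'E'
def wp(xp,yp,rel,z,lean):
    """shift/turn (tool frame) to TCP at press (xp,yp), heading rel deg to press axis, lean deg"""
    s=ctrl.read_state();M=R.from_quat(s['eef_rot'][[1,2,3,0]])
    t=TH+np.pi/2+np.radians(rel);Y=np.array([np.cos(t),np.sin(t),0]);Z=np.array([0,0,-1.]);X=np.cross(Y,Z)
    N=R.from_matrix(np.array([X,Y,Z]).T)*R.from_euler('x',lean,degrees=True)
    w=np.r_[P(xp,yp),z]
    print((xp,yp,rel),(M.inv().apply(w-s['ee_pos'])/10).round(2),(M.inv()*N).as_rotvec(degrees=True).round(1))
E
python3 - <<'E'
from h import *
s=ctrl.read_state();p=pr(s['ee_pos']);print('tcp press',p.round(1),s['ee_pos'].round(1))
rel0=7.5;C0=np.array([-209,-5.5]);a=np.radians(rel0);v=p-C0
b=np.array([v@[np.cos(a),np.sin(a)],v@[-np.sin(a),np.cos(a)]]);print('offset in tin',b)
for C,rel,l in(((-187,-2.8),5.5,15),((-167,-1),3.5,12),((-147,0),1.5,6),((-130,0),0,0)):
    a=np.radians(rel);q=np.array(C)+[np.cos(a)*b[0]-np.sin(a)*b[1],np.sin(a)*b[0]+np.cos(a)*b[1]]
    wp(*q.round(1),rel,15,l)
E
```

```text
tcp press [-300.9   -8.9] [ 622.9 -331.    16.7]
offset in tin [-91.5452789    8.66477766]
(np.float64(-279.0), np.float64(-2.9), 5.5) [-2.25  0.34  0.08] [-0.1  0.5  1.9]
(np.float64(-258.9), np.float64(2.1), 3.5) [-4.31  0.56  0.02] [-3.1  0.9  3.9]
(np.float64(-238.7), np.float64(6.3), 1.5) [-6.36  0.71 -0.02] [-9.   1.1  5.9]
(np.float64(-221.5), np.float64(8.7), 0) [-8.1   0.73 -0.03] [-15.    0.9   7.4]
```

Call:
send_rows:
  motion:
    - [6,-0.45,0.07,0,0,0.1,0.4]
    - [6,-0.9,0.14,0,0,0.2,0.8]
    - [6,-1.35,0.2,0,0,0.3,1.1]
    - [6,-1.8,0.27,0,0,0.4,1.5]
    - [6,-2.25,0.34,0,0,0.5,1.9]
    - [6,-2.7,0.39,0,-0.7,0.6,2.3]
    - [6,-3.1,0.43,0,-1.3,0.7,2.7]
    - [6,-3.5,0.47,0,-1.9,0.8,3.1]
    - [6,-3.9,0.51,0,-2.5,0.8,3.5]
    - [6,-4.3,0.56,0,-3.1,0.9,3.9]
    - [6,-4.8,0.6,0,-4.5,1,4.3]
    - [6,-5.2,0.63,0,-5.7,1,4.7]
    - [6,-5.6,0.66,0,-6.9,1,5.1]
    - [6,-6,0.69,0,-8,1.1,5.5]
    - [6,-6.4,0.71,0,-9,1.1,5.9]
    - [6,-6.8,0.72,0,-10.5,1,6.3]
    - [6,-7.2,0.72,0,-12,1,6.6]
    - [6,-7.7,0.73,0,-13.5,0.9,7]
    - [6,-8.1,0.73,0,-15,0.9,7.4]
    - [6,-8.1,0.73,0,-15,0.9,7.4]

```text
clock: 11.4
ee_pos: [596.2, -252.5, 13.3]
eef_rot: [0.001, 0.747, -0.665, -0.002]
ft_force: [-0.8, -0.1, -0.2]
finger_gap: 59.9
gripper_force: 0.1
```

```bash
cat >> h.py <<'E'
def sidescan(us):
    s=snap('scene');h=cv2.cvtColor(s['img'],cv2.COLOR_BGR2HSV)
    for u in us:
        col=h[220:345,u];idx=np.nonzero((col[:,1]<110)&(col[:,2]>60))[0]
        r=max(np.split(idx,np.nonzero(np.diff(idx)>1)[0]+1),key=len);v0,v1=220+r[0],220+r[-1]
        print(u,v0,v1,'bottom',pr(onz(s,u,v1+.5,0)).round(1),'top',pr(onz(s,u,v0-.5,47)).round(1))
E
python3 - <<'E'
from h import *
s=ctrl.read_state();print('tcp',pr(s['ee_pos']).round(1),s['ft_force'].round(1))
d=snap('wrist');q=rear(d);w=[pr(onz(d,u,v,0)).round(1).tolist() for u,v in q];print(w)
sidescan(range(258,345,5))
E
```

```text
tcp [-219.9    8.8] [-0.8 -0.1 -0.2]
box (246, 257, 149, 88)
[[-176.5, -34.4], [-210.1, -25.4], [-210.1, -18.7], [-210.1, -12.0], [-210.1, -5.2], [-210.1, 1.5], [-210.7, 8.2], [-210.7, 14.9], [-210.7, 21.6], [-210.7, 28.4], [-209.4, 35.2], [-208.1, 42.0], [-176.4, 51.0]]
258 220 237 bottom [-108.9  215.4] top [-95.1 237.3]
263 262 277 bottom [-176.5   45.8] top [-170.4   51.8]
268 260 303 bottom [-209.   -47.2] top [-155.7   52.4]
273 258 304 bottom [-200.2  -56.7] top [-140.8   53. ]
278 256 303 bottom [-188.3  -60.1] top [-125.7   53.6]
283 254 300 bottom [-173.   -57.4] top [-110.4   54.2]
288 252 298 bottom [-159.1  -57.8] top [-94.9  54.8]
293 250 296 bottom [-145.   -58.2] top [-79.2  55.4]
298 249 294 bottom [-130.8  -58.6] top [-65.6  52.2]
303 249 292 bottom [-116.5  -59. ] top [-54.1  45.1]
308 250 290 bottom [-102.   -59.4] top [-45.   34.2]
313 243 287 bottom [-85.3 -56.6] top [-16.8  54. ]
318 261 293 bottom [-86.3 -82.1] top [-47.3 -19.8]
323 220 256 bottom [ 6.  37.1] top [ 69.3 136.2]
328 220 258 bottom [12.9 22.2] top [ 82.  128.4]
333 220 257 bottom [27.3 18.6] top [ 94.7 120.6]
338 239 256 bottom [41.8 14.9] top [52.5 33.2]
343 233 253 bottom [61.7 18.7] top [81.3 49.7]
```

Call:
send_rows:
  motion:
    - [6,-0.5,0,0,0,0,0]
    - [6,-1.1,0,0,0,0,0]
    - [6,-1.7,0,0,0,0,0]
    - [6,-2.3,0,0,0,0,0]
    - [6,-2.9,0,0,0,0,0]
    - [6,-3.5,0,0,0,0,0]
    - [6,-4.1,0,0,0,0,0]
    - [6,-4.7,0,0,0,0,0]
    - [6,-5.3,0,0,0,0,0]
    - [6,-5.9,0,0,0,0,0]
    - [6,-6.5,0,0,0,0,0]
    - [6,-7.1,0,0,0,0,0]
    - [6,-7.7,0,0,0,0,0]
    - [6,-8.3,0,0,0,0,0]
    - [6,-8.9,0,0,0,0,0]
    - [6,-9.5,0,0,0,0,0]
    - [6,-10,0,0,0,0,0]
    - [6,-10,0,0,0,0,0]

```text
clock: 13.0
ee_pos: [584.8, -153.3, 14.3]
eef_rot: [-0.001, 0.747, -0.665, -0.001]
ft_force: [0.5, 0.2, -0.7]
finger_gap: 60.3
gripper_force: 0.0
```

```bash
python3 - <<'E'
from h import *
s=ctrl.read_state();print('tcp',pr(s['ee_pos']).round(1),s['ft_force'].round(1),s['wrist_torque'].round(2))
d=snap('wrist');q=rear(d);w=[pr(onz(d,u,v,0)).round(1).tolist() for u,v in q];print(w)
E
```

```text
tcp [-120.     8.8] [ 0.5  0.2 -0.7] [-0.   -0.03  0.02]
box (246, 257, 149, 88)
[[-75.8, -34.8], [-109.6, -25.7], [-110.2, -18.9], [-110.3, -12.1], [-110.3, -5.3], [-110.3, 1.4], [-110.3, 8.2], [-110.3, 15.0], [-110.3, 21.7], [-110.3, 28.5], [-109.7, 35.3], [-107.8, 42.2], [-75.9, 51.2]]
```

Call:
send_rows:
  motion:
    - [6,-0.4,0,0,0,0,0]
    - [6,-0.8,0,0,0,0,0]
    - [6,-1.2,0,0,0,0,0]
    - [6,-1.5,0,0,0,0,0]
    - [6,-1.8,0,0,0,0,0]
    - [6,-2.1,0,0,0,0,0]
    - [6,-2.3,0,0,0,0,0]
    - [6,-2.5,0,0,0,0,0]
    - [6,-2.6,0,0,0,0,0]
    - [6,-2.7,0,0,0,0,0]

```text
clock: 13.88
ee_pos: [581.8, -127.8, 14.5]
eef_rot: [-0.0, 0.746, -0.666, -0.0]
ft_force: [1.0, -9.1, 0.8]
finger_gap: 59.6
gripper_force: 4.2
```

Call:
send_rows:
  motion:
    - [6,-0.1,0,0,0,0,0]
    - [6,-0.2,0,0,0,0,0]
    - [6,-0.3,0,0,0,0,0]

```text
clock: 14.13
ee_pos: [581.2, -127.5, 14.8]
eef_rot: [0.001, 0.746, -0.666, 0.001]
ft_force: [1.1, -18.5, 1.6]
finger_gap: 59.9
gripper_force: 9.2
```

```bash
python3 - <<'E'
from h import *
s=ctrl.read_state();print('tcp',pr(s['ee_pos']).round(1),s['ft_force'].round(1),s['wrist_torque'].round(2))
d=snap('wrist');q=rear(d);w=[pr(onz(d,u,v,0)).round(1).tolist() for u,v in q];print(w)
E
```

```text
tcp [-94.1   9.5] [  1.1 -18.5   1.6] [-5.94 -0.45 -0.54]
box (246, 256, 149, 89)
[[-49.8, -34.2], [-84.8, -25.0], [-84.8, -18.2], [-84.8, -11.4], [-84.8, -4.6], [-84.8, 2.1], [-84.8, 8.9], [-84.8, 15.7], [-84.7, 22.5], [-84.7, 29.2], [-84.1, 36.1], [-82.2, 43.0], [-49.6, 52.0]]
```

Call:
send_rows:
  motion:
    - [6,0.5,0,0,0,0,0]
    - [6,1.5,0,0,0,0,0]
    - [6,3,0,0,0,0,0]
    - [6,4.5,0,-1,0,0,0]
    - [6,5,0,-4,0,0,0]
    - [6,5,0,-8,0,0,0]
    - [6,5,0,-12,0,0,0]
    - [6,5,0,-16,0,0,0]
    - [6,5,0,-18,0,0,0]
    - [6,5,0,-18,0,0,0]

```text
clock: 15.02
ee_pos: [589.3, -174.8, 201.0]
eef_rot: [-0.003, 0.747, -0.665, 0.003]
ft_force: [-0.3, -0.2, -0.2]
finger_gap: 59.5
gripper_force: 0.0
```

```bash
sed -i 's/O=np.array(\[580,-33.\])/O=np.array([580.5,-37.5])/' h.py; python3 - <<'E'
from h import *
d=snap('wrist');t=snap('top','t9')
go((479,6,330),96.5)
# wrist: tin rear edge and rails, light pixel profile
h=cv2.cvtColor(d['img'],cv2.COLOR_BGR2HSV);m=((h[...,1]<110)&(h[...,2]>100)).astype(np.uint8)
for n,(x,y),z in(('tipN',(-106,80),16),('tipF',(-106,-80),16),('rearC',(-80,0),40),('nearcorner',(-80,54),40)):print(n,np.round(proj(d,np.r_[P(x,y),z])))
n,l,st,c=cv2.connectedComponentsWithStats(m)
for i in range(1,n):
    if st[i,4]>150:print(st[i],c[i].round())
# top: handle dark mask
ht=cv2.cvtColor(t['img'],cv2.COLOR_BGR2GRAY)[225:285,240:275];hb=(ht<45).astype(np.uint8)
n,l,st,c=cv2.connectedComponentsWithStats(hb)
for i in range(1,n):
    if st[i,4]>80:
        p=np.argwhere(l==i)[:,::-1].astype(np.float32)+[240,225];print(st[i],cv2.minAreaRect(p.astype(np.float32)))
E
```

```text
at [ 587.6 -174.   194.6] F [-0.4  0.8 -2. ] t 15.12 shift [-19.16   8.71 -13.5 ] turn [ 0.1  0.2 90.1]
tipN [388. 204.]
tipF [245. 204.]
rearC [316. 234.]
nearcorner [366. 234.]
[ 37   0  47  24 883] [62. 10.]
[  42   91   78   51 1964] [ 81. 117.]
[  487   156   153   242 21787] [573. 265.]
[  237   200   159   140 13305] [316. 274.]
[ 164  210   47   83 1785] [182. 248.]
[221 238  32  47 541] [236. 260.]
[387 238  33  47 545] [404. 260.]
[ 75 301  45   9 168] [ 97. 305.]
[  9   5  26  55 659] ((261.5, 257.0), (54.0, 25.0), 90.0)
```

```bash
python3 - <<'E'
from h import *
d=snap('wrist')
h=cv2.cvtColor(d['img'],cv2.COLOR_BGR2HSV);m=((h[...,1]<110)&(h[...,2]>100))
for v in range(198,262,4):
    i=np.nonzero(m[v,215:420])[0]+215
    r=np.split(i,np.nonzero(np.diff(i)>1)[0]+1);print(v,[(a[0],a[-1]) for a in r if len(a)>2])
for u in(290,316,340):
    v=np.nonzero(m[:,u])[0].min();print(u,v,pr(onz(d,u,v,0)).round(1),pr(onz(d,u,v,40)).round(1))
t=snap('top');g=cv2.cvtColor(t['img'],cv2.COLOR_BGR2GRAY)
for v in range(226,284,4):print(v,g[v,244:274:2])
E
```

```text
198 []
202 [(np.int64(237), np.int64(244)), (np.int64(383), np.int64(390))]
206 [(np.int64(233), np.int64(247)), (np.int64(380), np.int64(393))]
210 [(np.int64(233), np.int64(249)), (np.int64(378), np.int64(393))]
214 [(np.int64(236), np.int64(252)), (np.int64(375), np.int64(391))]
218 [(np.int64(238), np.int64(254)), (np.int64(373), np.int64(388))]
222 [(np.int64(241), np.int64(256)), (np.int64(278), np.int64(349)), (np.int64(371), np.int64(386))]
226 [(np.int64(243), np.int64(258)), (np.int64(272), np.int64(355)), (np.int64(368), np.int64(383))]
230 [(np.int64(246), np.int64(261)), (np.int64(269), np.int64(358)), (np.int64(366), np.int64(381))]
234 [(np.int64(248), np.int64(263)), (np.int64(267), np.int64(359)), (np.int64(364), np.int64(378))]
238 [(np.int64(242), np.int64(253)), (np.int64(257), np.int64(376)), (np.int64(387), np.int64(398))]
242 [(np.int64(240), np.int64(251)), (np.int64(259), np.int64(373)), (np.int64(389), np.int64(400))]
246 [(np.int64(238), np.int64(249)), (np.int64(259), np.int64(373)), (np.int64(392), np.int64(402))]
250 [(np.int64(235), np.int64(247)), (np.
[... 599 characters left out ...]
8  58  31  30  23 100 103 113 119]
242 [ 62  60  88  74  53  56  53  34  30  27  41 109 103  97 108]
246 [ 60  59 105  56  53  57  45  26  29  32  65 110 108  53  60]
250 [ 65  65 107  51  54  52  30  29  25  23  99 108 106  46  43]
254 [ 63  86  68  52  53  52  35  31  29  25 105 109  99 105 100]
258 [ 61 110  52  54  52  37  29  27  23  24 109 107 108 107 103]
262 [65 93 53 51 55 33 28 30 25 17 91 98 89 85 89]
266 [109  61  54  52  50  32  32  31  24  42 103 100 102 107 100]
270 [109  50  55  53  40  27  30  32  22  65  85  91  91 101 103]
274 [81 56 52 53 28 35 32 29 16 30 31 30 28 29 29]
278 [60 56 54 49 40 49 20 21 13 20 30 33 27 29 32]
282 [52 49 55 40 28 16 28 27 28 27 29 32 28 29 25]
```

Call:
send_rows:
  motion:
    - [8.5,0,0,-4,0,0,0]
    - [8.5,0,0,-8,0,0,0]
    - [8.5,0,0,-12,0,0,6]
    - [8.5,0,1,-14,0,0,12]
    - [8.5,-1,3,-14,0,0,18]
    - [8.5,-3,6,-14,0,0,25]
    - [8.5,-6,9.2,-14,0,0,32]
    - [8.5,-9,9.2,-14,0,0,39]
    - [8.5,-12,9.2,-14,0,0,46]
    - [8.5,-15,9.2,-14,0,0,53]
    - [8.5,-17,9.2,-14,0,0,60]
    - [8.5,-19,9.2,-14,0,0,67]
    - [8.5,-19,9.2,-14,0,0,74]
    - [8.5,-19,9.2,-14,0,0,81]
    - [8.5,-19,9.2,-14,0,0,88]
    - [8.5,-19,9.2,-14,0,0,90]
    - [8.5,-19,9.2,-14,0,0,90]
    - [8.5,-19,9.2,-14,0,0,90]

```text
clock: 16.72
ee_pos: [474.0, 3.7, 333.1]
eef_rot: [-0.001, -0.058, 0.998, 0.001]
ft_force: [-1.7, -0.0, -0.5]
finger_gap: 84.8
gripper_force: 0.0
```

```bash
python3 - <<'E'
from h import *
s=ctrl.read_state();print(s['ee_pos'].round(1),s['ft_force'].round(1),s['eef_rot'].round(3))
d=snap('wrist');print(np.array(d['xyz']).round(0))
for dy in(-42,0,42):print(np.round(proj(d,np.r_[P(53.3,101+dy),278])))
t=proj(d,np.r_[P(53.3,101),278]);v0=int(t[1]);u0=int(t[0])
g=cv2.cvtColor(d['img'],cv2.COLOR_BGR2GRAY)
for v in range(max(0,v0-90),min(400,v0+90),12):print(v,g[v,max(0,u0-120):u0+120:8])
E
```

```text
[474.    3.7 333.1] [-1.7 -0.  -0.5] [-0.001 -0.058  0.998  0.001]
[406.  -5. 475.]
[322. 270.]
[322. 214.]
[322. 153.]
124 [ 60  58  57  59  62  63  49  61  60  58  65  59  54  50  36  36  39  37
  40  45  39  41  56  69  70  62 232 254 255 255]
136 [ 62  63  62  61  60  58  58  53  55  56  63  61  64  62  38  34  35  36
  37  35  36  36  35  61  59  46 189 251 255 243]
148 [ 55  52  51  53  56  58  56  48  51  51  58  62  59  61  68 149  40  37
  38  38  40  38  40  56  55  62  44 160 230 238]
160 [56 59 57 51 49 52 55 52 50 50 57 54 56 36 44 57 43 27 39 34 33 34 35 45
 65 66 68 65 46 63]
172 [ 70  75  80 233 224  80  62  61  60  56  53  53  56  35  47  49  41  22
  36  45  41  42  39  37  57  56  56  52  54  46]
184 [ 57  60  58  54  58  38 220 242 220 220 219 219 219  35  50  55  45  60
 191 188 154 176 178 194 223  66  62  63  63  61]
196 [ 67  62  54  50 221 228 228 227 227 226 228 227 228  33  49  52  48  83
 156 155 153 154 152 153 172  66  67  70  67  63]
208 [ 72  75  75  70 228 227 229 227 228 118 130 123 205  35  49  53  47 105
 153 110  96  94  98  95  96  63  61  60  60
[... 194 characters left out ...]
 49  53  44 139
 151  94  98  95  94  93  96  96  62  64  64  67]
244 [ 67  68  86  59 237 237 170 168 167 165 166 213 231  35  49  50  42 145
 158 157 143  91  95  95  93  94  96  67  88  65]
256 [190 208  26  24  61 250 243 243 243 243 243 244 243  35  49  53  41 242
 242 243 242 242 171 166 170 171 172  30  79 211]
268 [210  26  26  27 110 180 238 237 217 221 244 242 243 188  51  53  42 240
 239 240 240 237 172 176 189 181  88  29  31  46]
280 [ 23  24  25  29  63  64 242 149 128 212 242 242 241 243 249 254 207 239
 238 170 238 240 203 172 172 171  37  30  30  32]
292 [ 24  23  25  23  67 135 238 221 222 254 241 242 242 241 217 254 239 238
 236 166 173 240 247 171 169 173 167  27  28  31]
```

```bash
python3 - <<'E'
from h import *
d=snap('wrist');g=cv2.cvtColor(d['img'],cv2.COLOR_BGR2GRAY)
for v in range(188,262,12):
    r=np.nonzero(g[v,290:350]<75)[0]+290;w=(onz(d,r.min()-.5,v,280)+onz(d,r.max()+.5,v,280))/2
    print(v,r.min(),r.max(),len(r),w.round(1),pr(w).round(1),'width',np.hypot(*(onz(d,r.max()+.5,v,280)-onz(d,r.min()-.5,v,280))[:2]).round(1))
print(g[130:170:3,322],g[255:290:3,319])
for v in(150,272):print(pr(onz(d,320,v,280)).round(1))
E
```

```text
188 305 338 34 [455.4   1.4 280. ] [ 52.8 119.9] width 22.4
200 305 337 33 [463.7   2.  280. ] [ 52.5 111.6] width 22.0
212 305 337 33 [472.   3. 280.] [ 52.5 103.2] width 22.2
224 305 337 33 [480.6   4.  280. ] [52.5 94.6] width 22.5
236 306 337 32 [489.3   5.3 280. ] [52.9 85.7] width 22.1
248 306 336 31 [498.3   6.1 280. ] [52.6 76.7] width 21.6
260 306 336 31 [507.5   7.1 280. ] [52.6 67.4] width 21.9
[ 37  39  40  37  38  37 157 255  35  64  57  56  56  47] [ 52  52  52  52  51  53  51 254 254 254 254 254]
[ 51.7 144.8]
[51.9 57.9]
```

Call:
send_rows:
  motion:
    - [8.5,0,0,2,0,0,0]
    - [8.5,0,0,4,0,0,0]
    - [8.5,0,0,6,0,0,0]
    - [8.5,0,0,7.2,0,0,0]
    - [8.5,0,0,7.4,0,0,0]
    - [8.5,0,0,7.4,0,0,0]
    - [6,0,0,7.4,0,0,0]
    - [4,0,0,7.4,0,0,0]
    - [2,0,0,7.4,0,0,0]
    - [1.5,0,0,7.4,0,0,0]
    - [1.5,0,0,7.4,0,0,0]
    - [1.5,0,0,7.4,0,0,0]
    - [1.5,0,0,7.4,0,0,0]
    - [1.5,0,0,7.4,0,0,0]
  force: 30

```text
clock: 17.98
ee_pos: [474.2, 3.9, 260.9]
eef_rot: [0.0, -0.057, 0.998, 0.001]
ft_force: [-1.3, 3.3, 2.8]
finger_gap: 21.9
gripper_force: 29.5
```

```bash
python3 - <<'E'
from h import *
s=ctrl.read_state();print(pr(s['ee_pos']).round(1),s['ee_pos'].round(1),s['ft_force'].round(1),s['finger_gap'],s['gripper_force'])
for q in np.r_[np.arange(0,.5,.1),np.arange(.5,1.13,.06)]:
    f=np.radians(100)-q;print(round(q,2),round((-130*np.cos(f)-22.6)/10,2),round(-(130*np.sin(f)-128)/10,2))
E
```

```text
[ 53.2 100.9] [474.2   3.9 260.9] [-1.3  3.3  2.8] 21.918144701085897 29.49912965297699
0.0 -0.0 -0.0
0.1 -1.29 -0.16
0.2 -2.59 -0.2
0.3 -3.89 -0.1
0.4 -5.17 0.13
0.5 -6.42 0.48
0.56 -7.15 0.75
0.62 -7.86 1.07
0.68 -8.55 1.43
0.74 -9.23 1.82
0.8 -9.87 2.26
0.86 -10.49 2.74
0.92 -11.08 3.25
0.98 -11.64 3.79
1.04 -12.16 4.37
1.1 -12.65 4.98
```

Gripped. The first stretch goes to q≈0.5.

Call:
send_rows:
  motion:
    - [1.5,0,-0.4,-0.05,0,0,0]
    - [1.5,0,-0.9,-0.1,0,0,0]
    - [1.5,0,-1.3,-0.16,0,0,0]
    - [1.5,0,-1.75,-0.19,0,0,0]
    - [1.5,0,-2.2,-0.2,0,0,0]
    - [1.5,0,-2.6,-0.2,0,0,0]
    - [1.5,0,-3.05,-0.18,0,0,0]
    - [1.5,0,-3.5,-0.14,0,0,0]
    - [1.5,0,-3.9,-0.1,0,0,0]
    - [1.5,0,-4.3,-0.03,0,0,0]
    - [1.5,0,-4.75,0.05,0,0,0]
    - [1.5,0,-5.15,0.13,0,0,0]
    - [1.5,0,-5.6,0.24,0,0,0]
    - [1.5,0,-6,0.36,0,0,0]
    - [1.5,0,-6.4,0.48,0,0,0]
    - [1.5,0,-6.4,0.48,0,0,0]
  force: 40

```text
clock: 19.32
ee_pos: [481.9, -59.4, 256.3]
eef_rot: [0.001, -0.057, 0.998, 0.002]
ft_force: [-0.6, 5.9, 5.7]
finger_gap: 21.8
gripper_force: 41.5
```

```bash
python3 - <<'E'
from h import *
s=ctrl.read_state();p=pr(s['ee_pos']);print(p.round(1),s['ee_pos'].round(1),s['ft_force'].round(1),s['finger_gap'])
print('q',np.radians(100)-np.arctan2(s['ee_pos'][2]+17.5-150,30-p[0]),np.hypot(s['ee_pos'][2]+17.5-150,30-p[0]))
E
```

```text
[-10.6 100.5] [481.9 -59.4 256.3] [-0.6  5.9  5.7] 21.789676872717667
q 0.4909953438170016 130.30932022472155
```

Call:
send_rows:
  motion:
    - [1.5,0,-0.36,0.13,0,0,0]
    - [1.5,0,-0.73,0.27,0,0,0]
    - [1.5,0,-1.09,0.43,0,0,0]
    - [1.5,0,-1.44,0.59,0,0,0]
    - [1.5,0,-1.79,0.77,0,0,0]
    - [1.5,0,-2.13,0.95,0,0,0]
    - [1.5,0,-2.47,1.14,0,0,0]
    - [1.5,0,-2.81,1.34,0,0,0]
    - [1.5,0,-3.13,1.56,0,0,0]
    - [1.5,0,-3.45,1.78,0,0,0]
    - [1.5,0,-3.76,2.02,0,0,0]
    - [1.5,0,-4.07,2.26,0,0,0]
    - [1.5,0,-4.37,2.51,0,0,0]
    - [1.5,0,-4.66,2.77,0,0,0]
    - [1.5,0,-4.94,3.04,0,0,0]
    - [1.5,0,-5.22,3.31,0,0,0]
    - [1.5,0,-5.22,3.31,0,0,0]

```text
clock: 20.73
ee_pos: [488.0, -110.7, 223.0]
eef_rot: [0.001, -0.058, 0.998, 0.002]
ft_force: [0.0, 6.0, 4.3]
finger_gap: 21.4
gripper_force: 42.2
```

```bash
python3 - <<'E'
from h import *
s=ctrl.read_state();p=pr(s['ee_pos']);print(p.round(1),s['ee_pos'].round(1),s['ft_force'].round(1),s['finger_gap'])
print('q',np.radians(100)-np.arctan2(s['ee_pos'][2]+17.5-150,30-p[0]),np.hypot(s['ee_pos'][2]+17.5-150,30-p[0]))
E
```

```text
[-62.3 100.2] [ 488.  -110.7  223. ] [0.  6.  4.3] 21.42955228653748
q 0.9698219790564709 129.2415907720634
```

Call:
send_rows:
  motion:
    - [1.5,0,-0.13,0.14,0,0,0]
    - [1.5,0,-0.26,0.29,0,0,0]
    - [1.5,0,-0.39,0.43,0,0,0]
    - [1.5,0,-0.52,0.58,0,0,0]
    - [1.5,0,-0.52,0.58,0,0,0]

```text
clock: 21.15
ee_pos: [488.6, -115.2, 217.9]
eef_rot: [0.001, -0.058, 0.998, 0.002]
ft_force: [-2.7, 10.4, 8.5]
finger_gap: 21.7
gripper_force: 42.8
```

```bash
python3 - <<'E'
from h import *
s=ctrl.read_state();p=pr(s['ee_pos']);print(p.round(1),s['ee_pos'].round(1),s['ft_force'].round(1),s['finger_gap'])
print('q',np.radians(100)-np.arctan2(s['ee_pos'][2]+17.5-150,30-p[0]),np.hypot(s['ee_pos'][2]+17.5-150,30-p[0]))
E
```

```text
[-66.8 100.1] [ 488.6 -115.2  217.9] [-2.7 10.4  8.5] 21.728037655298365
q 1.0226133908315416 129.12259941837658
```

Call:
send_rows:
  motion:
    - [1.5,0,-0.12,0.15,0,0,0]
    - [1.5,0,-0.25,0.3,0,0,0]
    - [1.5,0,-0.38,0.46,0,0,0]
    - [1.5,0,-0.38,0.46,0,0,0]
    - [1.5,0,-0.38,0.46,0,0,0]

```text
clock: 21.57
ee_pos: [489.0, -117.9, 214.9]
eef_rot: [0.002, -0.058, 0.998, 0.003]
ft_force: [-6.8, 17.4, 15.0]
finger_gap: 22.2
gripper_force: 43.4
```

```bash
python3 - <<'E'
from h import *
s=ctrl.read_state();p=pr(s['ee_pos']);print(p.round(1),s['ee_pos'].round(1),s['ft_force'].round(1),s['finger_gap'])
print('q',np.radians(100)-np.arctan2(s['ee_pos'][2]+17.5-150,30-p[0]),np.hypot(s['ee_pos'][2]+17.5-150,30-p[0]))
E
```

```text
[-69.6 100. ] [ 489.  -117.9  214.9] [-6.8 17.4 15. ] 22.213724663312995
q 1.0542868277428337 129.211257291028
```

Call:
send_rows:
  motion:
    - [1.5,0,0.18,-0.23,0,0,0]
    - [1.5,0,0.36,-0.46,0,0,0]
    - [1.5,0,0.62,-0.75,0,0,0]
    - [1.5,0,0.88,-1.04,0,0,0]
    - [1.5,0,1.16,-1.31,0,0,0]
    - [1.5,0,1.44,-1.58,0,0,0]
    - [1.5,0,1.73,-1.84,0,0,0]
    - [1.5,0,2.03,-2.09,0,0,0]
    - [1.5,0,2.34,-2.33,0,0,0]
    - [1.5,0,2.65,-2.57,0,0,0]
    - [1.5,0,2.97,-2.79,0,0,0]
    - [1.5,0,3.29,-3.01,0,0,0]
    - [1.5,0,3.63,-3.21,0,0,0]
    - [1.5,0,3.97,-3.4,0,0,0]
    - [1.5,0,4.31,-3.58,0,0,0]
    - [1.5,0,4.66,-3.76,0,0,0]
    - [1.5,0,5.01,-3.92,0,0,0]
    - [1.5,0,5.37,-4.08,0,0,0]
    - [1.5,0,5.73,-4.22,0,0,0]
    - [1.5,0,6.1,-4.35,0,0,0]

```text
clock: 23.23
ee_pos: [482.4, -62.5, 258.8]
eef_rot: [0.002, -0.056, 0.998, -0.002]
ft_force: [3.6, -6.9, 6.9]
finger_gap: 21.3
gripper_force: 40.0
```

Call:
send_rows:
  motion:
    - [1.5,0,0.31,-0.1,0,0,0]
    - [1.5,0,0.63,-0.19,0,0,0]
    - [1.5,0,0.94,-0.27,0,0,0]
    - [1.5,0,1.25,-0.35,0,0,0]
    - [1.5,0,1.57,-0.41,0,0,0]
    - [1.5,0,1.89,-0.47,0,0,0]
    - [1.5,0,2.21,-0.53,0,0,0]
    - [1.5,0,2.53,-0.58,0,0,0]
    - [1.5,0,2.85,-0.62,0,0,0]
    - [1.5,0,3.18,-0.65,0,0,0]
    - [1.5,0,3.5,-0.67,0,0,0]
    - [1.5,0,3.83,-0.68,0,0,0]
    - [1.5,0,4.16,-0.68,0,0,0]
    - [1.5,0,4.48,-0.67,0,0,0]
    - [1.5,0,4.8,-0.66,0,0,0]
    - [1.5,0,5.13,-0.64,0,0,0]
    - [1.5,0,5.45,-0.61,0,0,0]
    - [1.5,0,5.77,-0.57,0,0,0]
    - [1.5,0,6.1,-0.53,0,0,0]
    - [1.5,0,6.3,-0.5,0,0,0]

```text
clock: 24.9
ee_pos: [474.6, 2.2, 261.4]
eef_rot: [0.0, -0.057, 0.998, 0.0]
ft_force: [2.9, 0.3, 7.3]
finger_gap: 21.5
gripper_force: 44.0
```

```bash
python3 - <<'E'
from h import *
s=ctrl.read_state();p=pr(s['ee_pos']);print(p.round(1),s['ee_pos'].round(1),s['ft_force'].round(1),s['finger_gap'])
print('q',np.radians(100)-np.arctan2(s['ee_pos'][2]+17.5-150,30-p[0]))
E
```

```text
[ 51.4 100.8] [474.6   2.2 261.4] [2.9 0.3 7.3] 21.52149772025226
q 0.010061921986844524
```

Call:
send_rows:
  motion:
    - [1.5,0,0.1,0.05,0,0,0]
    - [1.5,0,0.2,0.05,0,0,0]
    - [1.5,0,0.2,0.05,0,0,0]
    - [1.5,0,0.2,0.05,0,0,0]
  force: 20

```text
clock: 25.23
ee_pos: [474.4, 3.8, 261.1]
eef_rot: [0.001, -0.057, 0.998, -0.0]
ft_force: [3.8, -1.6, 6.9]
finger_gap: 21.8
gripper_force: 43.8
```

Call:
send_rows:
  motion:
    - [2.3,0,0,0,0,0,0]
    - [2.6,0,0,0,0,0,0]
    - [3,0,0,0,0,0,0]
    - [4,0,0,0,0,0,0]
    - [5,0,0,0,0,0,0]
    - [6.5,0,0,0,0,0,0]
    - [8,0,0,0,0,0,0]
    - [8.5,0,0,0,0,0,0]
    - [8.5,0,0,-0.5,0,0,0]
    - [8.5,0,0,-2,0,0,0]
    - [8.5,0,0,-4.5,0,0,0]
    - [8.5,0,0,-7,0,0,0]
    - [8.5,0,0,-7,0,0,0]
    - [8.5,0,0,-7,0,0,0]

```text
clock: 26.4
ee_pos: [474.5, 4.4, 332.0]
eef_rot: [0.001, -0.057, 0.998, 0.001]
ft_force: [-0.3, -0.1, -0.5]
finger_gap: 85.2
gripper_force: 0.0
```

```bash
python3 - <<'E'
from h import *
s=ctrl.read_state();print(s['ee_pos'].round(1),s['ft_force'].round(1),s['finger_gap'])
d=snap('wrist');g=cv2.cvtColor(d['img'],cv2.COLOR_BGR2GRAY)
for v in(200,224,248):
    r=np.nonzero(g[v,285:355]<75)[0]+285;w=(onz(d,r.min()-.5,v,280)+onz(d,r.max()+.5,v,280))/2;print(v,r.min(),r.max(),pr(w).round(1))
# scene: tin body + jars unchanged
a=cv2.imread('pics/scene0.png');b=snap('scene')['img']
df=cv2.absdiff(a,b).max(2)
for n,(x0,y0,x1,y1) in(('jars',(355,255,400,302)),('card',(328,284,352,312))):print(n,(df[y0:y1,x0:x1]>40).mean().round(3))
sidescan(range(283,345,5))
h=cv2.cvtColor(b,cv2.COLOR_BGR2HSV)
E
```

```text
[474.5   4.4 332. ] [-0.3 -0.1 -0.5] 85.23394290412305
200 304 337 [ 52.9 111.3]
224 304 336 [52.6 94.3]
248 305 335 [52.6 76.5]
jars 0.191
card 0.0
283 220 230 bottom [-23.8 208.5] top [-27.5 198.5]
288 220 229 bottom [ -8.3 205.1] top [-14.8 190.7]
293 220 227 bottom [ 10.1 206.5] top [ -2.2 183. ]
298 251 271 bottom [-81.6  18.2] top [-65.5  44.5]
303 249 276 bottom [-80.7  -6.3] top [-49.6  45.1]
308 247 282 bottom [-81.7 -33.5] top [-33.5  45.6]
313 245 285 bottom [-76.8 -50.2] top [-17.1  46.2]
318 238 293 bottom [-81.8 -82.1] top [12.1 66.6]
323 220 287 bottom [-59.  -70.2] top [ 73.8 136.2]
328 220 285 bottom [-44.  -70.7] top [ 86.5 128.4]
333 220 283 bottom [-28.8 -71.2] top [ 99.2 120.6]
338 237 281 bottom [-13.3 -71.7] top [62.5 41.1]
343 232 279 bottom [  2.3 -72.2] top [88.6 53.8]
```

```bash
python3 - <<'E'
from h import *
for n,box in(('scene',(350,250,402,305)),('top',(245,160,312,202))):
    for im in(cv2.imread(f'pics/{n}0.png'),snap(n)['img']):
        x0,y0,x1,y1=box;h=cv2.cvtColor(im[y0:y1,x0:x1],cv2.COLOR_BGR2HSV).astype(int);o=[]
        for a,b in((21,32),(45,80)):
            m=(h[...,0]>=a)&(h[...,0]<=b)&(h[...,1]>130)&(h[...,2]>60);p=np.argwhere(m);o.append((len(p),p.mean(0).round(1).tolist()))
        print(n,o)
E
```

```text
scene [(13, [12.7, 34.8]), (0, [nan, nan])]
scene [(5, [14.2, 40.2]), (0, [nan, nan])]
top [(377, [16.7, 17.1]), (25, [20.6, 49.6])]
top [(9, [12.1, 36.1]), (18, [19.6, 51.1])]<stdin>:6: RuntimeWarning: Mean of empty slice.
  ret = um.true_divide(
```

```bash
python3 - <<'E'
from h import *
for n,bs in(('scene',((354,265,378,304),(374,252,399,290),(328,284,352,312))),):
    a=cv2.Canny(cv2.imread(f'pics/{n}0.png'),50,120);b=cv2.Canny(snap(n)['img'],50,120)
    for x0,y0,x1,y1 in bs:
        r=cv2.matchTemplate(b[y0-8:y1+8,x0-8:x1+8],a[y0:y1,x0:x1],cv2.TM_CCOEFF_NORMED);_,v,_,p=cv2.minMaxLoc(r);print(n,round(v,2),p[0]-8,p[1]-8)
E
```

```text
scene 0.8 0 0
scene 0.7 0 0
scene 0.97 0 0
```

Bystanders haven't moved. The tin is seated, the lever is at rest and the gripper is clear, so I'm handing in.

```bash
python3 -c "
from rig import ctrl
print(ctrl.close_job())"
```

```text
the job is handed in; nothing more can be done
None
```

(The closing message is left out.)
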